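# Third hand at the grow lamp: hold the gland end cap on its seal

## Robot

A 6-joint arm with a two-finger parallel gripper is mounted at the origin on the work surface. World frame = base frame: x ahead of the robot, y to its left, z up, the work surface at z = 0. Lengths are in m, angles in rad, forces in N, time in s.
With the tool pointing down it reaches from about 0.375 to 0.975 m from the base axis. Payload 3.8 kg.
Tool frame: the origin (TCP) lies on the centre line of the jaws, within the pads' length; the fingertips stand 14 mm ahead of it and the grasp point (between the pads) lies 5 mm behind it; z points along the fingers, y is the line along which they close (so a half turn about z gives the same grasp; the last joint's range is limited). The gripper opens to 85 mm and grips with 20 to 120 N. Pads are 22 mm wide; open, the fingers measure 114 mm over their backs; the gripper's body (76 mm by 85 mm) begins 54 mm behind the grasp point. The pads swing forward as they close: fully open they stand 13 mm farther back than shut.
Start: joints at [1.067, 0.264, 1.604, -0, 1.274, -0.037], TCP at [0.304, 0.603, 0.245] pointing down, gripper open.
Joint ranges: [-2.63, 2.63], [-0.94, 2.18], [0.31, 2.57], [-1.31, 4.45], [0, 2.66], [-2.55, 2.55]. Speed limits (rad/s): [2.57, 2.57, 3.14, 3.14, 3.14, 3.14].

## Interface

Orientations are given as a rotation vector (axis times angle).
In Python, from workcell import bot, eyes, spot_in gives the robot as it stands.
- The arm moves only by the tool carry_out, never from a script. Its argument "series" is text: rows parted by semicolons, each of 4 numbers parted by spaces: the shift along the world's x, y, z in m, then the turn about the world's z in degrees. In form: tx ty tz roll; .... A call has 1 to 20 rows; each row shifts and turns the commanded pose from where the row before left it; what a row does not reach is not made up. A row lasts 1/8 s, in which the tool goes at most 62.5 mm and 10.7 degrees, less where a joint would pass 70% of its speed; a pose out of reach is approached as far as the arm can. A call is refused whole if a number of a shift passes 0.0625 or a number of a turn 10.7, either way. A call with a gripper value outside its range is refused whole. "jaw" is the gripper command: -1 is shut, 1 is fully open, values between are in proportion, set as the call begins (left out, the last holds). The fingers move at their own pace and stop on an object; "grip_force" is the grip in N (left out, the last holds). Time passes only in rows, so rows that do not move let the fingers close. It gives the time, the measured TCP pose, the force, the opening and the grip force at its end, in the units of the state.
- bot.read_state(): the state, without advancing time (a new reading comes with each control period).
- eyes.read_camera(name): name is "scene" or "top"; returns (picture, depth): 384x512x3 uint8, blue, green, red; 384x512 float32, m along the optical axis (not along the pixel's ray), 0 where there is no reading.
- eyes.get_calibration(name): a dict with "K" (3x3 intrinsics, pixels), "position" and "rotation" of the camera in the world. Camera axes: x right, y down, z forward; pixel columns grow to the right and rows downward; lengths in m; the calibration is good to about 2 mm. A picture is of the moment at which its call begins. get_calibration takes no time and is no camera call.
- bot.finish_job(): hands the job in; it is judged then, once.
Trained networks look in the newest picture that a camera, given by its name, has taken for a name from the list of things; names that differ only in an ending like _2 or _b are one class to them, and where a whole thing is asked for, a point or a joint stands for the part that bears it (a point fixed in the world has none). Each returns a list of dicts, best first, with "score" (0 to 1); they miss things now and then, are a little off and sometimes report something else, mostly with a low value. They report only what shows in the picture. A call takes as long as a camera call. They do not tell look-alikes from the thing itself.
- spot_in(camera, target): "rect" ([centre column, centre row, width, height] in pixels, round what is visible of it).
The state is a dict: "time": time; "q": joint angles; "joint_vel": joint speeds; "joint_torque": joint torques, N m; "tool_pos": TCP position; "tcp_rot": TCP orientation; "wrist_force": force on the tool from outside, world axes, zero at the start; "torque": the same for the moment, N m; "width": opening from 0.0 (shut) to 1.0 (fully open); "grip_force": force on a finger pad.
Only numpy, scipy, OpenCV 4.12 (cv2) and the standard library are available. Lean on these libraries where they do the work, as an engineer would, in place of code of your own. Each camera call takes 0.05 s, during which the arm holds its last target. There are 200 camera calls.

## Task

I am closing up the grow lamp strapped in the cradles and need a third hand: pick up the end cap with the black cable gland and hold it on the lamp's open end, clear of the bench, upright, flat and flush with the profile all round, gland outward. Push it onto the rubber seal with a steady 9 newtons or so, which squeezes the seal by about 4 mm, and never crush the seal flat. Keep pushing without a break for at least three seconds, and let the program finish while still gripping and pushing; leave everything else where it lies.

Things in the scene. Friction and masses are not known exactly. Their poses are not given: they have to be found in the camera images.
- lamp_end (a point): Centre of the outer face of the dark rubber seal on the lamp's open end, seal uncompressed, 80 mm above the bench. y points level out of the end (away from the lamp; the lamp reaches back along -y), x across the lamp, z up. Seal and profile are 68 mm wide, 60 mm high (the top 16 mm only 54 mm wide), underside 50 mm above the bench. The point stays put as the seal is squeezed.
- seal (a joint): Squeeze of the lamp's rubber seal, m: 0 free, grows as the cap is pushed on along the lamp (-y of lamp_end), 0.008 crushed flat. The seal is 10 mm thick and acts as a spring of 2.2 N per mm, so 9 N squeezes it 4 mm and 17 N crushes it flat.
- cap_mid (a point): Middle of the loose grey end cap with the gland, 30 mm above its underside, in the centre of its pocket, the part to grip: 44 mm wide along x, y = -20 to +20 mm, top 16 mm above this point. x across, y from mating face to gland, z up. It starts upright. Fitted, its axes are parallel to lamp_end's and this point lies 30 mm out along lamp_end's +y (26 mm with the seal squeezed 4 mm), x and z 0.
- feed_cap: The same gland cap, 0.12 to 0.23 kg; origin at its underside below cap_mid, same axes. Flat underside; flange 68 mm wide, 60 mm high (top 16 mm only 54 mm wide), 10 mm thick, its flat mating face at y = -30 mm, back at y = -20 mm. Pocket 46 mm high. The black round gland, 24 mm in diameter, stands out behind the pocket from y = +20 to +45 mm, its axis 23 mm above the underside.
- lamp: The lamp, fixed to the bench: aluminium profile 500 mm long, white diffuser on top (110 mm above the bench), in two grey cradles with steel straps. Origin on the bench below lamp_end, same axes. The space below and in front of the open end is free; the first cradle begins 105 mm back from the end, its strap rises to 114 mm above the bench.
- blind_cap: The other end cap, same flange and pocket but with a plain back, no gland; leave it. Origin at its underside, same axes as the gland cap's. It may stand in either of the caps' two places.
- bell_jar: Clear conical bell jar on its wide rim, 88 mm wide at the rim, 102 mm high; loose, leave it. Origin at its underside.
- screw_dish: Small steel dish with screws, 72 mm wide, 22 mm high; loose, leave it. Origin at its underside.
- screwdriver: Screwdriver lying on the bench, 190 mm long, handle towards its -x, about 30 mm high; loose, leave it.
- dropper: Amber dropper bottle with white cap, 48 mm wide, 95 mm high; loose, leave it. Origin at its underside.
- bracket: Small U-shaped steel hanging bracket 70 x 24 mm, 25 mm high, lying on the bench; leave it. Origin at its underside.
- jar_stack: Stack of three bell jars, narrow end down, 88 mm wide, 134 mm high; leave it. Origin at its underside.
Mind the look-alikes: they are no part of the job. What is shaped like the feed_cap but blue is not meant.

How it is judged:
On the way, in this order (a step that is already met when the one before it is completed fails the run):
1. the gland cap is gripped and lifted clear of the bench (contact force between the fingers and feed_cap above 2 N and height (world z) of cap_mid above 0.045 m), for 0.2 s.
2. the gland cap, gripped, sits upright and flush on the lamp's end and is pushed onto the seal with 5.5 to 12.5 N for 3 s without a break (contact force between the fingers and feed_cap above 2 N and contact force between feed_cap and lamp between 5.5 and 12.5 N and x of cap_mid in the frame of lamp_end between -0.005 and 0.005 m and z of cap_mid in the frame of lamp_end between -0.005 and 0.005 m and y of cap_mid in the frame of lamp_end between 0.02 and 0.032 m and angle between the y axis of cap_mid and the y axis of lamp_end, either way round below 0.09 rad and angle between cap_mid's own z axis and vertical below 0.09 rad), for 3 s.
At the end, for the whole second after the job is handed in: Gripped and clear of the bench, the gland cap sits on the lamp's open end, gland outward: centred within 5 mm across and in height, square and upright within 0.09 rad (5 degrees), pushed onto the seal with 5.5 to 12.5 N (seal squeezed about 2.5 to 5.7 mm) (all of step 2); the arm keeps its last pose, push and grip.
It fails at once if the seal is crushed flat (squeezed by over 7.8 mm) (value of joint seal above 0.0078 m).
It fails at once if another thing is moved by more than 30 mm or tipped over (distance of any of blind_cap, bell_jar, screw_dish, screwdriver, dropper, bracket, jar_stack from where it was at the start of the episode above 0.03 m or angle between any of blind_cap, bell_jar, screw_dish, dropper, bracket, jar_stack's own z axis and vertical above 0.5 rad).
It also fails if it takes over 48 s, if anything falls off the work surface, if the arm or the gripper's body presses on something with over 40 N, if the wrist force passes 120 N, or if a joint passes its speed limit or range.

## Working session

There is one attempt and no reset: what is moved stays moved. The work goes in short steps, Python scripts to look and compute and a tool call to move; the robot and the scene stay as the last step left them, time stands still between calls to the robot, and variables do not carry over. Pictures are saved under pics/ and viewed, at most 10 in all, crops included, and the job is handed in when it is done.

Besides the shell and the picture viewer there is one more tool, called after "Emit:" as name(argument=value, ...), one argument or row to a line, values as JSON. carry_out: Moves the arm, as the interface text tells. Its arguments: {"type":"object","properties":{"series":{"type":"string"},"jaw":{"type":"number"},"grip_force":{"type":"number"}},"required":["series"]}

```bash
mkdir -p pics; cat > h.py <<'E'
import numpy as np, cv2
from workcell import bot, eyes, spot_in
def cloud(name):
    im,d=eyes.read_camera(name); c=eyes.get_calibration(name)
    K=np.array(c["K"]);R=np.array(c["rotation"]);p=np.array(c["position"])
    v,u=np.mgrid[:384,:512]
    P=np.stack([(u-K[0,2])/K[0,0]*d,(v-K[1,2])/K[1,1]*d,d],-1)@R.T+p
    P[d==0]=np.nan
    return im,P
E
python3 - <<'E'
from h import *
for n in ("scene","top"):
    im,P=cloud(n); np.save(f"{n}.npy",P); cv2.imwrite(f"{n}.png",im)
    cv2.imwrite(f"pics/{n}0.png",cv2.resize(im,(800,600)))
    print(n,eyes.get_calibration(n)["position"])
    for t in ("feed_cap","blind_cap","lamp","bell_jar","screw_dish","screwdriver","dropper","bracket","jar_stack"):
        for r in spot_in(n,t)[:3]:
            c,w=[int(x) for x in r["rect"][:2]]
            print(t,round(r["score"],2),np.round(r["rect"]),np.round(P[min(w,383),min(c,511)],3))
print(bot.read_state())
E
```

```text
Traceback (most recent call last):
  File "h.py", line 7, in cloud
    P=np.stack([(u-K[0,2])/K[0,0]*d,(v-K[1,2])/K[1,1]*d,d],-1)@R.T+p
      ~~~~~~~~~~~~~~~~~~~~~~~~~~~~~~~~~~~~~~~~~~~~~~~~~~~~~~~~~~~~^~
ValueError: operands could not be broadcast together with shapes (384,512) (3,)
```

```bash
sed -i 's/R=np.array(c\["rotation"\])/R=cv2.Rodrigues(np.array(c["rotation"],float))[0]/' h.py
python3 - <<'E'
from h import *
for n in ("scene","top"):
    im,P=cloud(n); np.save(f"{n}.npy",P); cv2.imwrite(f"{n}.png",im)
    cv2.imwrite(f"pics/{n}0.png",cv2.resize(im,(800,600)))
    print(n,eyes.get_calibration(n))
    for t in ("feed_cap","blind_cap","lamp","bell_jar","screw_dish","screwdriver","dropper","bracket","jar_stack"):
        for r in spot_in(n,t)[:3]:
            c,w=[int(x) for x in r["rect"][:2]]
            print(t,round(r["score"],2),np.round(r["rect"]),np.round(P[min(w,383),min(c,511)],3))
print(bot.read_state())
E
```

```text
scene {'K': array([[401.7146813 ,   0.        , 248.81138947],
       [  0.        , 401.7146813 , 197.06489289],
       [  0.        ,   0.        ,   1.        ]]), 'position': array([1.23734678, 0.30501683, 0.81942374]), 'rotation': array([-1.74708628, -1.79916883,  0.70646505])}
feed_cap 0.72 [264. 148.  25.  25.] [0.29  0.337 0.044]
feed_cap 0.62 [260. 201.  31.  34.] [0.507 0.326 0.041]
feed_cap 0.6 [390. 192.  32.  26.] [0.457 0.684 0.042]
blind_cap 0.94 [200. 215.  23.  26.] [0.56  0.175 0.043]
lamp 0.98 [ 48. 199.  95.  64.] [ 0.555 -0.207  0.082]
bell_jar 0.78 [238. 272.  38.  50.] [0.758 0.279 0.088]
screw_dish 0.88 [150. 265.  31.  34.] [0.689 0.063 0.002]
screwdriver 0.86 [133. 182.  17.  49.] [ 0.432 -0.029  0.025]
dropper 0.82 [177. 280.  25.  38.] [0.769 0.15  0.068]
dropper 0.66 [335. 213.  38.  56.] [0.619 0.5   0.127]
bracket 0.54 [235. 169.  10.  22.] [0.338 0.251 0.003]
jar_stack 0.68 [333. 214.  40.  56.] [0.615 0.494 0.118]
top {'K': array([[354.69983943,   0.        , 256.36897039],
       [  0.        , 354.69983943, 190.99698161],
       [  0.        ,   0. 
[... 797 characters left out ...]
 46.] [0.57  0.494 0.132]
{'time': 1.05, 'q': array([ 1.06711190e+00,  2.63891478e-01,  1.60401546e+00, -2.22530407e-05,
        1.27368004e+00, -3.69145286e-02]), 'joint_vel': array([-0.00135424, -0.00014486, -0.00148755,  0.00170032,  0.00131795,
        0.00145924]), 'joint_torque': array([-8.17607070e-04, -5.15082443e+01, -3.67738295e+01, -1.67057919e-05,
        5.85786765e-04, -5.79201028e-06]), 'tool_pos': array([0.30376643, 0.60277886, 0.2452771 ]), 'tcp_rot': array([ 7.26547443e-01,  3.05640227e+00, -3.42213826e-07]), 'wrist_force': array([-0.83442588, -0.02838477, -0.29644022]), 'torque': array([-0.00123197,  0.01188164,  0.01415091]), 'grip_force': 0.0, 'width': 1.000911462458959}
```

View pics/scene0.png

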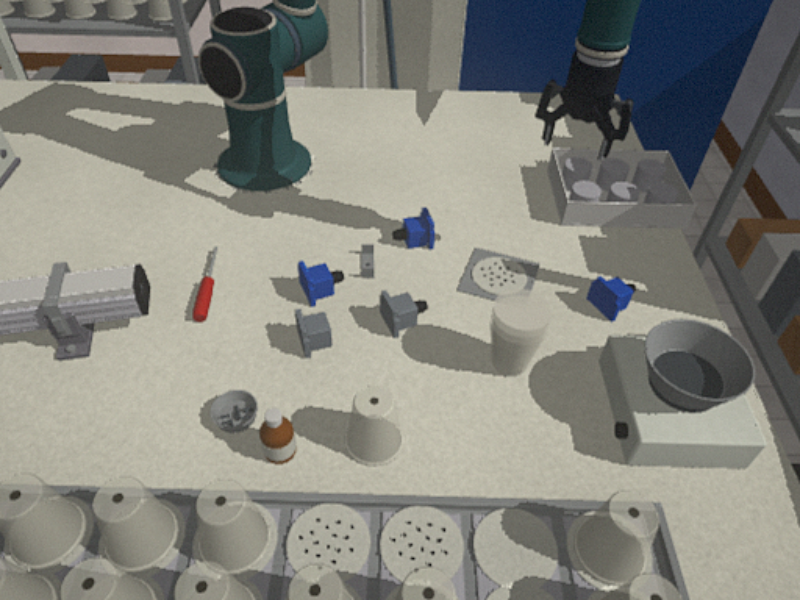

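View pics/top0.png

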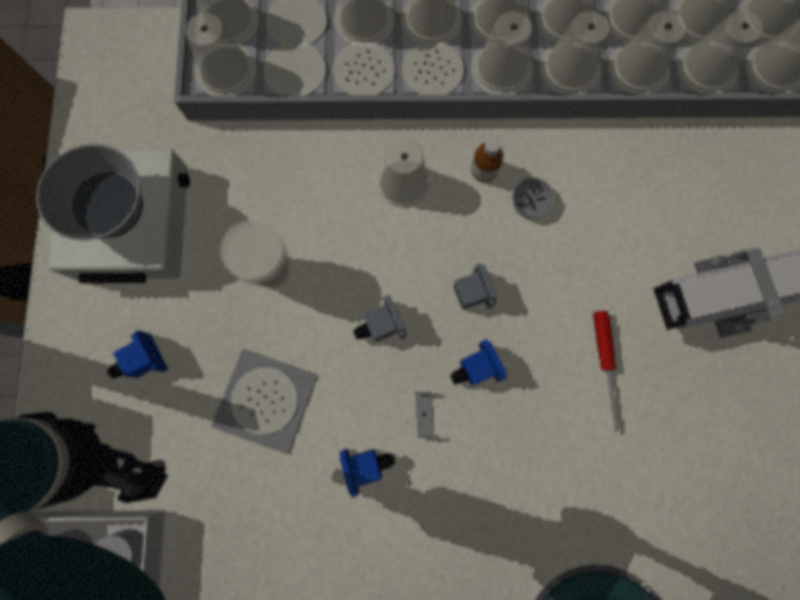

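```bash
python3 - <<'E'
from h import *
a=cv2.imread("scene.png")[165:245,180:290]; b=cv2.imread("top.png")[160:240,215:325]
z=lambda i:cv2.resize(i,None,fx=7,fy=3.7*7/3.7,interpolation=cv2.INTER_CUBIC)[:,:770]
cv2.imwrite("pics/crop.png",np.vstack([cv2.resize(a,(400,290),interpolation=3),cv2.resize(b,(400,290),interpolation=3)]))
for n in("scene","top"):
    P=np.load(n+".npy").reshape(-1,3)
    s=P[(abs(P[:,0]-.485)<.06)&(abs(P[:,1]-.317)<.065)]
    print(n,"bench",np.nanmedian(s[s[:,2]<.012,2]))
    for lo,hi in((.038,.052),(.053,.07)):
        q=s[(s[:,2]>lo)&(s[:,2]<hi)]
        r=cv2.minAreaRect(q[:,:2].astype(np.float32)*1000)
        print(lo,len(q),np.round(np.median(q,0),4),np.round(q[:,:2].min(0),3),np.round(q[:,:2].max(0),3),r)
    L=P[(abs(P[:,0]-.5)<.12)&(P[:,1]<.02)&(P[:,1]>-.2)&(P[:,2]>.04)]
    q=L[(L[:,2]>.101)&(L[:,2]<.112)&(L[:,1]>-.15)]
    print("lamp",len(q),q.min(0),q.max(0),np.median(q,0),cv2.minAreaRect(q[:,:2].astype(np.float32)*1000))
    # edge lines per y-slices of 1cm
    for y in np.arange(-.2,.02,.01):
        t=L[(L[:,1]>=y)&(L[:,1]<y+.01)&(L[:,2]>.1)]
        if len(t): print(round(y,2),len(t),np.round(np.percentile(t[:,0],[2,98]),4),np.round(np.median(t[:,2]),4))
E
```

```text
scene bench -0.001153844260970316
0.038 215 [0.4897 0.3183 0.0441] [0.46  0.282] [0.526 0.345] ((486.0237731933594, 316.3595275878906), (69.26725769042969, 50.900875091552734), 23.448049545288086)
0.053 68 [0.4969 0.2991 0.0582] [0.47  0.285] [0.52  0.313] ((495.3429260253906, 298.7274475097656), (53.09592056274414, 10.672736167907715), 24.56942367553711)
lamp 281 [ 0.47169574 -0.14983189  0.10112243] [ 0.53547118 -0.10476926  0.11194073] [ 0.5098604  -0.12970524  0.10790199] ((503.8680725097656, -131.8604736328125), (58.06337356567383, 44.78827667236328), 11.206222534179688)
-0.2 74 [0.4927 0.5466] 0.1085
-0.19 71 [0.4894 0.5455] 0.1081
-0.18 67 [0.4869 0.541 ] 0.108
-0.17 75 [0.4859 0.5407] 0.1084
-0.16 70 [0.4822 0.5372] 0.1079
-0.15 69 [0.4811 0.5353] 0.1078
-0.14 70 [0.4753 0.5332] 0.1077
-0.13 65 [0.4756 0.5298] 0.108
-0.12 62 [0.4766 0.528 ] 0.1081
-0.11 20 [0.5065 0.5279] 0.1063
top bench -0.0010063150371648621
0.038 323 [0.4809 0.3175 0.0448] [0.455 0.281] [0.523 0.344] ((482.4432373046875, 315.6996765136719), (66.73439025878906, 48.81410217285156), 24.88874626159668)
0.053 97 [0.4907 0.2979 0.0586] [0.466 0.284] [0.517 0.31 ] ((491.4778747558594, 297.25152587890625), (53.69247817993164, 10.042387962341309), 23.61703109741211)
lamp 436 [ 0.46996396 -0.14998779  0.10101182] [ 0.53160648 -0.10587026  0.1119545 ] [ 0.50134132 -0.12893558  0.10895382] ((500.86474609375, -132.6020050048828), (54.028141021728516, 46.08240509033203), 12.515024185180664)
-0.2 100 [0.4889 0.5421] 0.1094
-0.19 108 [0.4868 0.5395] 0.1091
-0.18 108 [0.4841 0.5356] 0.1093
-0.17 105 [0.4807 0.5337] 0.109
-0.16 107 [0.4792 0.5314] 0.1088
-0.15 105 [0.4768 0.5308] 0.1091
-0.14 108 [0.4743 0.5271] 0.1092
-0.13 106 [0.4737 0.5246] 0.109
-0.12 103 [0.4715 0.524 ] 0.1088
-0.11 21 [0.5038 0.5225] 0.1065
```

View pics/crop.png

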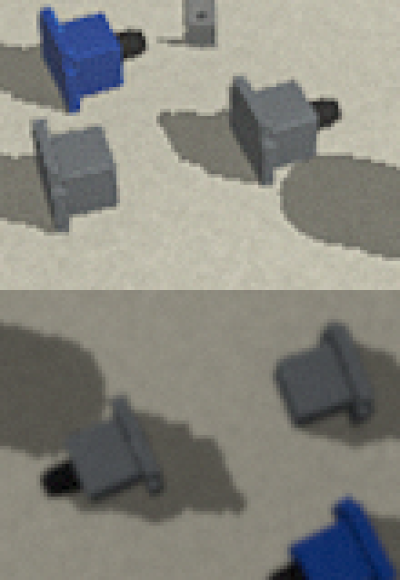

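The one meant is the grey cap with the black gland at scene (254,201) / top (244,206). The other candidates are the three blue look-alikes at top (236,302), (305,233) and (88,228), and the grey blind cap at top (302,185), which has no gland. The enlarged crop shows grey plus a black gland only on the first, so I'm moving to it.

Emit:
carry_out(
  series="0.022 -0.035 0 -4.9;0.022 -0.035 0 -4.9;0.022 -0.035 0 -4.9;0.022 -0.035 0 -4.9;0.022 -0.035 0 -4.9;0.022 -0.035 0 -4.9;0.022 -0.035 0 -4.9;0.025 -0.037 0 -5;0 0 0 0;0 0 0 0",
  jaw=1,
)

```text
time: 2.3
tool_pos: [0.4827, 0.3209, 0.2453]
tcp_rot: [-1.712, -2.634, -0.001]
wrist_force: [0.4, 0.1, -0.6]
width: 0.998
grip_force: 0.0
```

```bash
python3 - <<'E'
from h import *
s=bot.read_state();t=np.array(s["tool_pos"]);R=cv2.Rodrigues(np.array(s["tcp_rot"]))[0]
print(s["time"],t,np.degrees(np.arctan2(R[1,1],R[0,1])),s["wrist_force"])
for n in("scene","top"):
    im=cv2.imread(n+".png").astype(int);I=im.max(-1)
    P=np.load(n+".npy")
    m=(abs(P[...,0]-.49)<.06)&(P[...,1]>-.125)&(P[...,1]<-.06)&(P[...,2]>.04)&(P[...,2]<.115)
    q=P[m]; print(n,len(q),np.round(q.min(0),3),np.round(q.max(0),3))
    d=np.array([-np.sin(np.radians(12.4)),np.cos(np.radians(12.4))])
    al=q[:,:2]@d; ac=q[:,:2]@np.array([d[1],-d[0]])
    for lo in np.arange(.045,.115,.01):
        k=(q[:,2]>=lo)&(q[:,2]<lo+.01)
        if k.any(): print(round(lo,3),k.sum(),np.round(np.percentile(al[k],[5,50,90,98,100]),4),np.round(np.percentile(ac[k],[2,98]),4),np.percentile(I[m][k],[10,50,90]))
E
```

```text
2.3 [0.48267639 0.32092846 0.24534959] 23.944045828793097 [ 0.39382846  0.11525376 -0.56780297]
scene 374 [ 0.464 -0.125  0.048] [ 0.541 -0.103  0.112]
0.045 35 [-0.2351 -0.2193 -0.2152 -0.215  -0.2146] [0.4379 0.4994] [ 36.8  75.  128. ]
0.055 73 [-0.2342 -0.2195 -0.2156 -0.2149 -0.2148] [0.4328 0.5014] [ 46.2  57.  126.8]
0.065 41 [-0.2345 -0.2228 -0.2157 -0.2154 -0.2153] [0.4342 0.4992] [ 49.  55. 130.]
0.075 39 [-0.2349 -0.2224 -0.2159 -0.2156 -0.2155] [0.4313 0.501 ] [ 47.8  58.  144.2]
0.085 54 [-0.2358 -0.2235 -0.2155 -0.2154 -0.2152] [0.4347 0.4996] [ 49.   96.5 176.7]
0.095 36 [-0.2334 -0.2197 -0.2155 -0.2152 -0.2151] [0.441  0.4921] [ 50.  58. 149.]
0.105 96 [-0.2314 -0.2225 -0.2162 -0.2151 -0.2145] [0.4406 0.4908] [ 48.5  60.  182. ]
top 442 [ 0.463 -0.125  0.048] [ 0.536 -0.104  0.112]
0.045 48 [-0.2311 -0.2166 -0.2159 -0.2149 -0.2148] [0.4295 0.4907] [29.1 56.5 90.6]
0.055 113 [-0.2277 -0.2197 -0.2157 -0.2148 -0.2143] [0.4313 0.4917] [18.2 26.  64.8]
0.065 14 [-0.2176 -0.2162 -0.2152 -0.2144 -0.2141] [0.4278 0.4939] [18.  28.5 88.6]
0.075 27 [-0.2343 -0.2163 -0.215  -0.2145 -0.2143] [0.427 0.497] [ 17.   27.  119.6]
0.085 49 [-0.2314 -0.2174 -0.2158 -0.2148 -0.2143] [0.4281 0.4944] [ 17.8  35.  117.2]
0.095 32 [-0.2271 -0.2166 -0.2154 -0.2152 -0.215 ] [0.4341 0.4939] [14.  29.5 79.1]
0.105 159 [-0.2304 -0.2214 -0.2157 -0.215  -0.214 ] [0.4347 0.4867] [ 19.  36. 128.]
```

Emit:
carry_out(
  series="0 0 -0.04 0;0 0 -0.04 0;0 0 -0.04 0;0 0 -0.04 0;0 0 -0.03 0;0 0 -0.02 0;0 0 -0.01 0;0 0 0 0;0 0 0 0",
)

```text
time: 3.42
tool_pos: [0.4838, 0.3215, 0.0266]
tcp_rot: [1.711, 2.633, 0.003]
wrist_force: [-0.8, 0.6, 0.5]
width: 0.997
grip_force: 0.0
```

Emit:
carry_out(
  series="0 0 0 0;0 0 0 0;0 0 0 0;0 0 0 0;0 0 0 0;0 0 0 0;0 0 0 0;0 0 0 0",
  jaw=-1,
  grip_force=60,
)

```text
time: 4.42
tool_pos: [0.4833, 0.3211, 0.0261]
tcp_rot: [1.712, 2.634, 0.002]
wrist_force: [-0.4, -0.0, 5.5]
width: 0.508
grip_force: 62.2
```

Emit:
carry_out(
  series="0 0 0.02 0;0 0 0.03 0;0 0 0.03 0;0 0 0.03 0;0 0 0.03 0;0 0 0.03 0;0 0 0 0;0 0 0 0",
)

```text
time: 5.42
tool_pos: [0.482, 0.3203, 0.1943]
tcp_rot: [-1.712, -2.633, 0.002]
wrist_force: [-0.4, -0.3, -1.6]
width: 0.507
grip_force: 61.6
```

Emit:
carry_out(
  series="0 -0.043 0 -1.4;0 -0.043 0 -1.4;0 -0.043 0 -1.4;0 -0.043 0 -1.4;0 -0.043 0 -1.4;0 -0.043 0 -1.4;0 -0.043 0 -1.4;-0.002 -0.042 0 -1.7;0 0 -0.03 0;0 0 -0.03 0;0 0 -0.03 0;0 0 -0.028 0;0 0 0 0;0 0 0 0;0 0 0 0",
)

```text
time: 7.3
tool_pos: [0.4819, -0.0223, 0.0785]
tcp_rot: [1.966, 2.448, 0.002]
wrist_force: [0.0, 0.0, -1.3]
width: 0.512
grip_force: 61.5
```

```bash
cat > meas.py <<'E'
from h import *
import sys
s=bot.read_state();t=np.array(s["tool_pos"]);R=cv2.Rodrigues(np.array(s["tcp_rot"]))[0]
print(s["time"],t,"jaw yaw",np.degrees(np.arctan2(R[1,1],R[0,1])),"tilt",R[:,2],s["wrist_force"])
a=np.radians(12.4);d=np.array([-np.sin(a),np.cos(a)]);e=np.array([d[1],-d[0]])
for n in("scene","top"):
    im,P=cloud(n);cv2.imwrite(f"{n}1.png",im)
    P=P.reshape(-1,3);I=im.reshape(-1,3).max(-1)
    A=P[:,:2]@d-(-.2152);C=P[:,:2]@e
    m=(A>.03)&(A<.15)&(abs(C-.464)<.05)&(P[:,2]>.035)&(P[:,2]<.118)
    A,C,Z=A[m],C[m],P[m,2]
    for lo in np.arange(.04,.118,.01):
        k=(Z>=lo)&(Z<lo+.01)
        if k.sum()>4: print(n,round(lo,3),k.sum(),"along",np.round(np.percentile(A[k],[2,20,50,80,98])*1e3,1),"across",np.round(np.percentile(C[k],[2,98])*1e3,1))
    for c0 in np.arange(.425,.51,.01):
        k=(C>=c0)&(C<c0+.01)&(A<.09)
        if k.sum()>4: print("c",round(c0,3),k.sum(),"Amin",np.round(np.percentile(A[k],[2,10])*1e3,1),"zmax",np.round(np.percentile(Z[k],[2,98])*1e3,1))
a=cv2.imread("scene1.png")[140:260,60:220]; b=cv2.imread("top1.png")[120:240,340:500]
cv2.imwrite(f"pics/{sys.argv[1]}.png",np.hstack([cv2.resize(x,(400,300),interpolation=3) for x in(a,b)]))
E
python3 meas.py fit1
```

```text
7.3 [ 0.48185168 -0.02228985  0.07851473] jaw yaw 12.45847138245847 tilt [ 2.27164934e-03 -2.13086486e-04 -9.99997397e-01] [ 0.01013589  0.0181338  -1.34353889]
scene 0.05 42 along [ 62.2  70.3  88.6 105.8 110.5] across [473.8 504.4]
scene 0.06 48 along [ 62.   69.4  80.5 107.4 125.7] across [476.5 504.3]
scene 0.07 89 along [ 62.8  73.  102.1 123.1 135.6] across [471.2 505. ]
scene 0.08 106 along [ 62.5  84.1 109.  122.9 133. ] across [461.4 505.9]
scene 0.09 98 along [ 62.7  84.  102.5 107.8 110.2] across [446.4 506.2]
scene 0.1 21 along [ 60.6  62.5  66.5  90.5 102.7] across [442.6 501.9]
scene 0.11 26 along [ 61.5  63.5  67.7 101.2 102.4] across [437.7 503.3]
c 0.485 49 Amin [61.4 63.5] zmax [ 54.  112.3]
c 0.495 93 Amin [61.5 62.6] zmax [ 53.9 111.3]
c 0.505 10 Amin [62.1 63.7] zmax [59.2 96. ]
top 0.05 6 along [108.7 108.9 109.7 110.4 110.5] across [450.1 486.6]
top 0.06 16 along [ 99.9 107.7 109.9 110.3 127.6] across [444.7 492.5]
top 0.07 56 along [ 94.7 100.  110.7 133.3 135.6] across [434.3 499.3]
top 0.08 136 along [ 95.4 109.6 116.4 127.4 134.3] across [436.9 497.3]
top 0.09 229 along [ 84.3  92.   99.7 107.3 110.5] across [438.2 488.7]
top 0.1 22 along [ 88.2  95.5  97.5 100.7 102.5] across [428.6 505.9]
top 0.11 55 along [ 81.4  89.6  98.  101.  102.4] across [417.1 509.5]
c 0.425 7 Amin [67.4 73.7] zmax [ 93.2 117.6]
c 0.455 12 Amin [82.5 83.5] zmax [95.1 99.9]
c 0.465 13 Amin [84.8 85.2] zmax [95.9 99.7]
c 0.475 9 Amin [84.2 84.3] zmax [ 95.2 100.3]
```

View pics/fit1.png

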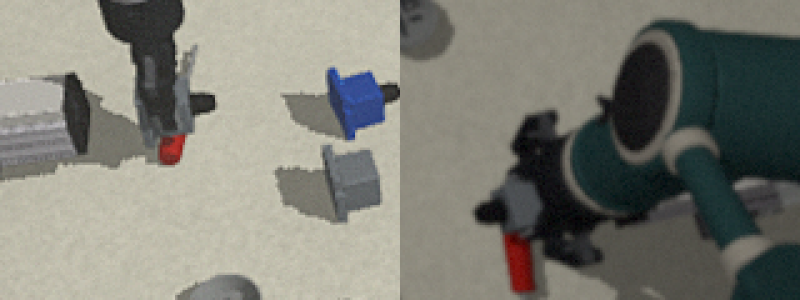

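The picture shows the cap held upright between the jaws, gland outward, in front of the dark seal (scene crop, seal at (75,115), gland at (200,103)). I'll refine the sideways and height offset before going on.

```bash
python3 - <<'E'
from h import *
from scipy.optimize import least_squares
a=np.radians(12.4);d=np.array([-np.sin(a),np.cos(a)]);e=np.array([d[1],-d[0]])
def sp(P): return P[:,:2]@d+.2152,P[:,:2]@e,P[:,2]
for n in("scene","top"):
    L=np.load(n+".npy").reshape(-1,3); im,P=cloud(n);P=P.reshape(-1,3);I=im.reshape(-1,3).max(-1)
    A,C,Z=sp(P)
    m=(A>.113)&(A<.133)&(abs(C-.466)<.03)&(Z>.055)&(Z<.095)
    f=least_squares(lambda p:np.hypot(C[m]-p[0],Z[m]-p[1])-.012,[.466,.075],loss="soft_l1",f_scale=.001)
    print(n,"gland",m.sum(),"across,z",f.x,"gland end",np.percentile(A[(A>.125)&(A<.15)&(abs(C-.466)<.015)&(Z>.05)&(Z<.1)],[50,95]))
    for z0 in (.055,.065,.075):
        k=(A>.0615)&(A<.0735)&(abs(C-.466)<.05)&(Z>z0)&(Z<z0+.01)
        print(" cap side",z0,k.sum(),np.round(np.percentile(C[k],[50,80,95]),4) if k.any() else "")
    k=(A>.0615)&(A<.0735)&(abs(C-.466)<.035)&(Z>.1)&(Z<.118); print(" flange top z",k.sum(),np.percentile(Z[k],[20,50,80]) if k.any() else "", np.percentile(C[k],[5,95]) if k.any() else "")
    A,C,Z=sp(L)
    for z0 in (.055,.065,.075):
        for a0,a1 in((-.009,.001),(-.04,-.01),(-.08,-.04)):
            k=(A>a0)&(A<a1)&(abs(C-.466)<.05)&(Z>z0)&(Z<z0+.01)
            print(" lamp side",z0,a0,k.sum(),np.round(np.percentile(C[k],[2,50,80,95]),4) if k.any() else "")
    k=(A>-.0095)&(A<-.001)&(abs(C-.466)<.035)&(Z>.1)&(Z<.118); print(" seal top z",k.sum(),np.percentile(Z[k],[20,50,80]), np.percentile(C[k],[2,98]))
    k=(abs(A)<.002)&(abs(C-.466)<.045)&(Z>.052)&(Z<.09); print(" face",k.sum(),"across",np.percentile(C[k],[1,3,97,99]),"slope deg",np.degrees(np.polyfit(C[k],A[k],1)[0]),"A",np.median(A[k]))
    k=(A>-.09)&(A<-.012)&(abs(C-.466)<.035)&(Z>.1); print(" diff top z",k.sum(),np.median(Z[k]),"C",np.percentile(C[k],[2,98]))
    print(" bench",np.median(L[(abs(L[:,2])<.008)&(abs(sp(L)[0]-.06)<.06)&(abs(sp(L)[1]-.466)<.15)][:,2]))
E
```

```text
scene gland 65 across,z [0.46831253 0.07354432] gland end [0.13085516 0.13538594]
 cap side 0.055 16 [0.5018 0.5055 0.5057]
 cap side 0.065 20 [0.5007 0.5027 0.5046]
 cap side 0.075 15 [0.5015 0.5028 0.5046]
 flange top z 25 [0.10492322 0.10975935 0.111216  ] [0.45371636 0.49639921]
 lamp side 0.055 -0.009 57 [0.432  0.4577 0.4944 0.4979]
 lamp side 0.055 -0.04 41 [0.436  0.499  0.5011 0.5024]
 lamp side 0.055 -0.08 51 [0.4952 0.4994 0.5008 0.5021]
 lamp side 0.065 -0.009 27 [0.4329 0.4399 0.4969 0.4974]
 lamp side 0.065 -0.04 28 [0.4948 0.4976 0.4989 0.4998]
 lamp side 0.065 -0.08 38 [0.4943 0.4975 0.4986 0.4997]
 lamp side 0.075 -0.009 22 [0.4307 0.4948 0.4972 0.4986]
 lamp side 0.075 -0.04 36 [0.4955 0.4986 0.5008 0.5018]
 lamp side 0.075 -0.08 57 [0.4943 0.499  0.5001 0.502 ]
 seal top z 56 [0.10707569 0.10839293 0.10932917] [0.44000363 0.4913415 ]
 face 49 across [0.43018652 0.43048737 0.49827236 0.49849874] slope deg 0.28917072573566727 A -0.0005704036341805663
 diff top z 534 0.10799426704183657 C [0.43800246 0.49183506]
 bench -0.001526219416691621
top gland 90 across,z [0.46
[... 184 characters left out ...]

 lamp side 0.055 -0.04 54 [0.4241 0.4573 0.4749 0.484 ]
 lamp side 0.055 -0.08 2 [0.4242 0.4243 0.4243 0.4243]
 lamp side 0.065 -0.009 14 [0.4269 0.4335 0.4913 0.4936]
 lamp side 0.065 -0.04 2 [0.4242 0.4254 0.4262 0.4265]
 lamp side 0.065 -0.08 0 
 lamp side 0.075 -0.009 23 [0.427  0.4855 0.4895 0.4931]
 lamp side 0.075 -0.04 24 [0.4242 0.4263 0.4969 0.4974]
 lamp side 0.075 -0.08 29 [0.4241 0.4262 0.4965 0.4972]
 seal top z 101 [0.10688682 0.10896763 0.11005576] [0.43457817 0.48681274]
 face 91 across [0.4268123  0.42768621 0.49345982 0.49417655] slope deg 0.5098029923465505 A -0.000854031155488072
 diff top z 811 0.10912761234127222 C [0.43474235 0.48662374]
 bench -0.0008302336346607264
```

Emit:
carry_out(
  series="-0.0044 -0.001 -0.002 0;0.0015 -0.0067 0 0;0.0015 -0.0067 0 0;0.0015 -0.0067 0 0;0.0015 -0.0067 0 0;0.0015 -0.0067 0 0;0.0015 -0.0067 0 0;0.0015 -0.0067 0 0;0.0015 -0.0067 0 0;0 0 0 0;0 0 0 0;0 0 0 0;0 0 0 0",
)

```text
time: 9.12
tool_pos: [0.4883, -0.0766, 0.0753]
tcp_rot: [-1.967, -2.45, -0.0]
wrist_force: [0.0, 0.1, -1.8]
width: 0.51
grip_force: 61.5
```

```bash
cat > st.py <<'E'
from h import *
a=np.radians(12.4);d=np.array([-np.sin(a),np.cos(a)]);e=np.array([d[1],-d[0]])
s=bot.read_state();t=np.array(s["tool_pos"]);f=s["wrist_force"];R=cv2.Rodrigues(np.array(s["tcp_rot"]))[0]
print("t",s["time"],"along",t[:2]@d+.2152,"across",t[:2]@e,"z",t[2],"F along",f[:2]@d,"across",f[:2]@e,"z",f[2],"grip",s["grip_force"],"yaw",np.degrees(np.arctan2(R[1,1],R[0,1])))
E
python3 st.py; python3 - <<'E'
from h import *
im,P=cloud("scene"); cv2.imwrite("pics/near.png",cv2.resize(im[140:260,40:200],(800,600),interpolation=3))
E
```

```text
t 9.125 along 0.03549476789445899 across 0.4604628727024428 z 0.07527576590169066 F along 0.1262949131861421 across 0.035767441633159175 z -1.776950682262764 grip 61.46984338760376 yaw 12.471600632956154
```

View pics/near.png

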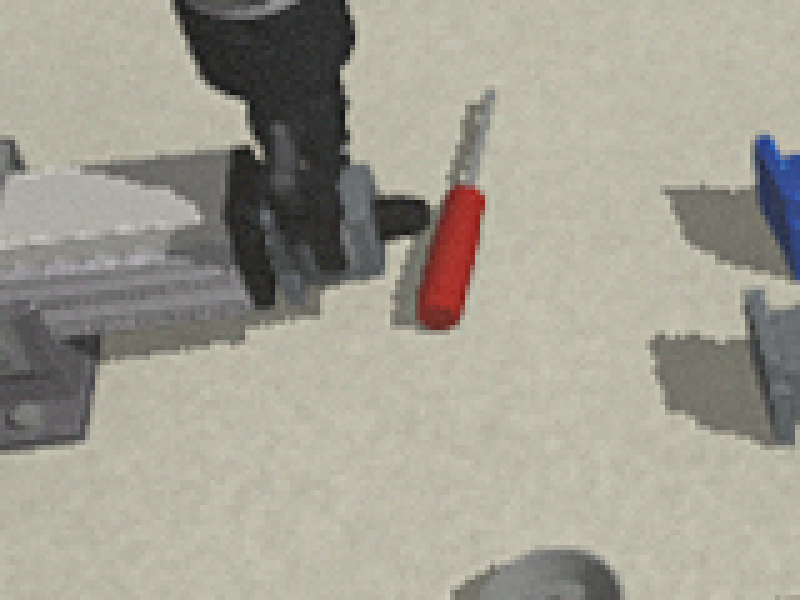

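Picture: the flange (295,250) is square to the seal (250,230), a few mm apart, and the underside edges line up. I'm advancing slowly while watching force.

Emit:
carry_out(
  series="0.0002 -0.001 0.0002 0;0.0002 -0.001 0.0002 0;0.0002 -0.001 0.0002 0;0.0002 -0.001 0 0;0.0002 -0.001 0 0;0.0002 -0.001 0 0;0 0 0 0;0 0 0 0;0 0 0 0",
)

```text
time: 10.3
tool_pos: [0.4896, -0.0828, 0.0759]
tcp_rot: [1.967, 2.449, -0.0]
wrist_force: [0.1, 0.6, -1.4]
width: 0.506
grip_force: 61.5
```

```bash
python3 st.py
```

```text
t 10.3 along 0.029189919263411468 across 0.4603594895075621 z 0.07587436293042076 F along 0.5746748798042118 across 0.24390588224285137 z -1.4251256835956145 grip 61.47021174430847 yaw 12.456581085838804
```

Emit:
carry_out(
  series="0.0002 -0.001 0 0;0.0002 -0.001 0 0;0 0 0 0;0 0 0 0;0 0 0 0",
)

```text
time: 10.92
tool_pos: [0.4899, -0.0846, 0.0759]
tcp_rot: [-1.967, -2.449, -0.0]
wrist_force: [0.1, 4.2, 0.1]
width: 0.508
grip_force: 61.6
```

```bash
python3 st.py
```

```text
t 10.925 along 0.027387231764575526 across 0.46032293920808803 z 0.0758605201805724 F along 4.0332297967938615 across 1.03927009484507 z 0.08755553185665077 grip 61.59579634666443 yaw 12.461034796982853
```

Emit:
carry_out(
  series="0.0002 -0.001 0 0;0.0003 -0.0013 0 0;0 0 0 0;0 0 0 0;0 0 0 0;0 0 0 0",
)

```text
time: 11.68
tool_pos: [0.4903, -0.0863, 0.0759]
tcp_rot: [-1.967, -2.448, -0.001]
wrist_force: [-0.8, 7.2, 0.9]
width: 0.503
grip_force: 61.8
```

```bash
python3 st.py
```

```text
t 11.675 along 0.025650084237153675 across 0.46033488808153367 z 0.07588025661881616 F along 7.163637896822729 across 0.7263655221131136 z 0.9405125515910677 grip 61.795499324798584 yaw 12.44892898254462
```

Emit:
carry_out(
  series="0.0002 -0.001 0 0;0 0 0 0;0 0 0 0;0 0 0 0;0 0 0 0;0 0 0 0;0 0 0 0;0 0 0 0",
)

```text
time: 12.68
tool_pos: [0.4904, -0.0869, 0.0759]
tcp_rot: [-1.966, -2.448, -0.002]
wrist_force: [-0.3, 8.7, 0.7]
width: 0.507
grip_force: 61.9
```

```bash
python3 st.py; python3 - <<'E'
from h import *
a=np.radians(12.4);d=np.array([-np.sin(a),np.cos(a)]);e=np.array([d[1],-d[0]])
from scipy.optimize import least_squares
for n in("scene","top"):
    im,P=cloud(n); 
    if n=="scene":cv2.imwrite("pics/pushed.png",cv2.resize(im[150:230,40:160],(780,520),interpolation=3))
    P=P.reshape(-1,3);A,C,Z=P[:,:2]@d+.2152,P[:,:2]@e,P[:,2]
    m=(A>.048)&(A<.069)&(abs(C-.462)<.03)&(Z>.055)&(Z<.095)
    f=least_squares(lambda p:np.hypot(C[m]-p[0]-p[2]*(A[m]-.058),Z[m]-p[1]-p[3]*(A[m]-.058))-.012,[.462,.075,0,0],loss="soft_l1",f_scale=.001)
    k=(A>.055)&(A<.085)&(abs(C-.462)<.015)&(Z>.055)&(Z<.095)
    print(n,"gland across,z,slopes",f.x,m.sum(),"end",np.percentile(A[k],95))
E
```

```text
t 12.675 along 0.024968817407730243 across 0.46032926716141315 z 0.07589957956172108 F along 8.596635350020074 across 1.5539433008975219 z 0.6675340624046673 grip 61.85620307922363 yaw 12.450913352722155
scene gland across,z,slopes [ 0.46228887  0.07058871 -0.08189701 -0.12527871] 72 end 0.0706907300876225
top gland across,z,slopes [ 0.46070167  0.07084532 -0.03303625 -0.18906143] 98 end 0.07058903461620679
```

View pics/pushed.png

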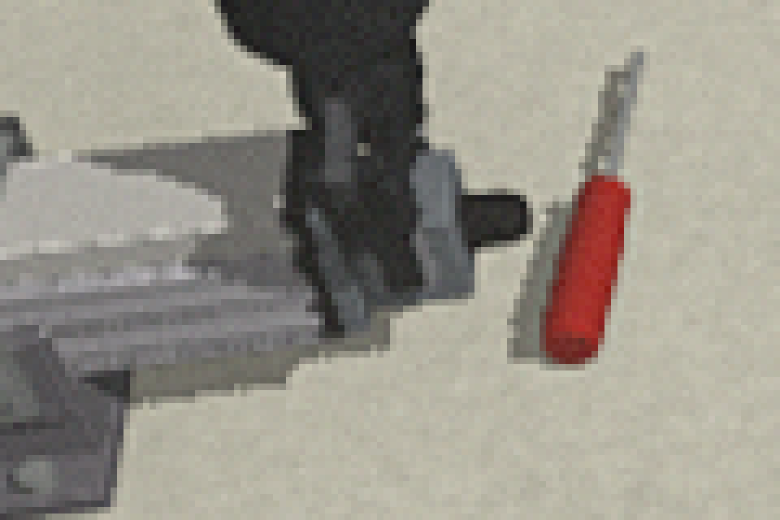

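```bash
python3 - <<'E'
from h import *
a=np.radians(12.4);d=np.array([-np.sin(a),np.cos(a)]);e=np.array([d[1],-d[0]])
for n in("scene","top"):
    im,P=cloud(n); L=np.load(n+".npy").reshape(-1,3)
    P=P.reshape(-1,3);A,C,Z=P[:,:2]@d+.2152,P[:,:2]@e,P[:,2]
    k=(A>.028)&(A<.042)&(abs(C-.462)<.017)&(Z>.085)&(Z<.104)
    for _ in range(3):
        p=np.polyfit(A[k],Z[k],1); k&=abs(np.polyval(p,A)-Z)<.003
    print(n,"top z slope",p[0],k.sum(),np.median(Z[k]))
    k=(A>.038)&(A<.052)&(abs(C-.462)<.018)&(Z>.053)&(Z<.092)
    M=np.c_[C-.462,Z-.075,np.ones(len(Z))]
    for _ in range(4):
        q=np.linalg.lstsq(M[k],A[k],rcond=None)[0]; k&=abs(M@q-A)<.003
    print("back face dA/dC,dA/dZ,A",q,k.sum())
    for nm,g in(("gland top",(abs(C-.4615)<.004)&(Z>.076)&(Z<.09)),):
        g&=(A>.05)&(A<.067); print(nm,np.polyfit(A[g],Z[g],1),g.sum())
    # reference: blind cap standing upright, gland-cap before
    A,C,Z=L[:,:2]@d,L[:,:2]@e,L[:,2]
E
python3 st.py
```

```text
scene top z slope -0.08312011822566717 35 0.09413278836230876
back face dA/dC,dA/dZ,A [0.01236761 0.00203592 0.04649846] 36
gland top [-0.22521425  0.09501501] 9
top top z slope -0.021315665765353754 87 0.09499661508500223
back face dA/dC,dA/dZ,A [-0.00880212  0.00641845  0.04541844] 75
gland top [-0.1415058  0.0908249] 26
t 12.875 along 0.0249878237424902 across 0.46031415850409513 z 0.07589057547883753 F along 8.74234677738095 across 1.4341357878746879 z 0.9151574715572264 grip 61.85614228248596 yaw 12.450776847881192
```

Cap is upright (back face vertical within 0.4°) and square to the lamp, with a push of about 8.8 N. Holding.

Emit:
carry_out(
  series="0 0 0 0;0 0 0 0;0 0 0 0;0 0 0 0;0 0 0 0;0 0 0 0;0 0 0 0;0 0 0 0;0 0 0 0;0 0 0 0;0 0 0 0;0 0 0 0;0 0 0 0;0 0 0 0;0 0 0 0;0 0 0 0;0 0 0 0;0 0 0 0;0 0 0 0;0 0 0 0",
)

```text
time: 15.38
tool_pos: [0.4904, -0.0869, 0.0759]
tcp_rot: [-1.966, -2.448, -0.002]
wrist_force: [-0.9, 8.3, 1.2]
width: 0.502
grip_force: 61.9
```

Emit:
carry_out(
  series="0 0 0 0;0 0 0 0;0 0 0 0;0 0 0 0;0 0 0 0;0 0 0 0;0 0 0 0;0 0 0 0;0 0 0 0;0 0 0 0;0 0 0 0;0 0 0 0;0 0 0 0;0 0 0 0;0 0 0 0;0 0 0 0;0 0 0 0;0 0 0 0;0 0 0 0;0 0 0 0",
)

```text
time: 17.88
tool_pos: [0.4904, -0.0869, 0.0759]
tcp_rot: [-1.966, -2.448, -0.002]
wrist_force: [-0.8, 8.9, 1.1]
width: 0.504
grip_force: 61.9
```

```bash
python3 st.py; python3 -c "
from workcell import bot
print(bot.finish_job())"
```

```text
t 17.875 along 0.02497440999988984 across 0.4603263046317994 z 0.07589867853648175 F along 8.905888837341251 across 1.097729138044915 z 1.1424749108045227 grip 61.856303215026855 yaw 12.449753406265572
the job is handed in; nothing more can be done
None
```

I handed the job in with the arm still gripping the gland cap on the lamp's open end, upright, square and gland outward, having pushed it onto the seal at about 8.3–8.9 N for 5 s; no verdict came back.

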